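# Sweep the stray bottle caps into the bench tray

### The arm

A 7-joint arm with a two-finger parallel gripper is mounted at the origin on the work surface. World frame = base frame: x ahead of the robot, y to its left, z up, the work surface at z = 0. Lengths are in m, angles in degrees, forces in N, time in s.
With the tool pointing down it reaches from about 0.35 to 0.775 m from the base axis. Payload 3.1 kg.
Tool frame: the origin (TCP) lies at the very end of the fingers, on their centre line; the grasp point (between the pads) lies 19 mm behind it (manip.pinch_z is the z of the grasp point in the tool frame, in m); z points along the fingers, y is the line along which they close (so a half turn about z gives the same grasp; the last joint's range is limited). The gripper opens to 85 mm and grips with 20 to 120 N. Pads are 22 mm wide; open, the fingers measure 114 mm over their backs; the gripper's body (76 mm by 85 mm) begins 54 mm behind the grasp point. The pads swing forward as they close: fully open they stand 13 mm farther back than shut.
Start: joints at [-74.009, 17.813, 0.802, 86.603, -0.252, 75.585, -1.558], TCP at [0.173, 0.522, 0.231] pointing down, gripper open.
Joint ranges: [-154.91, 154.91], [-16.99, 109.72], [-72.82, 74.43], [7.12, 147.25], [-82.49, 262.49], [11.32, 116.49], [-174.64, 174.64]. Speed limits (degrees/s): [159.86, 159.86, 180, 180, 180, 180, 180].

### API

Orientations are given as [roll, pitch, yaw] about the fixed x, y, z axes, in that order (R = Rz(yaw) Ry(pitch) Rx(roll)).
In Python, from workcell import manip gives the robot as it stands.
- The arm moves only by the tool play_rows, never from a script. Its argument "increments" is one flat list of numbers, 7 for each row, row after row: the shift along the world's x, y, z in cm, then the turn, a rotation vector about the world's x, y, z in degrees, then the opening, from 0 (shut) to 1 (fully open). A call has 1 to 12 rows; each row shifts and turns the commanded pose from where the row before left it; what a row does not reach is not made up. A row lasts 1/8 s, in which the tool goes at most 62.5 mm and 10.7 degrees, less where a joint would pass 70% of its speed; a pose out of reach is approached as far as the arm can. A call is refused whole if a number of a shift passes 6.25 or a number of a turn 10.7, either way. A call with a gripper value outside its range is refused whole. The fingers move at their own pace and stop on an object; the grip force is fixed at half the most. Time passes only in rows, so rows that do not move let the fingers close. It gives the time, the measured TCP pose, the force, the opening and the grip force at its end, in the units of the state.
- manip.state(): the state, without advancing time (a new reading comes with each control period).
- manip.snapshot(name): name is "scene" or "side" or "wrist"; returns a dict with "color" (480x640x3 uint8, red, green, blue), "fovy" (degrees; the focal length in pixels is half the picture's height over the tangent of half this angle, whatever the lens; pixels are square), "cx", "cy" (the principal point, pixels), "cam_to_world" (4x4, takes a point from camera to world coordinates); the wrist camera has in their place "tool_from_camera" (4x4, takes a point from camera to tool coordinates, whose origin is the TCP and whose axes are the flange's). Camera axes: x right, y down, z forward; pixel columns grow to the right and rows downward; lengths in m; the calibration is good to about 2 mm. A picture is of the moment at which its call begins: read the wrist's pose just before it. There is no depth.
- manip.job_done(): hands the job in; it is judged then, once.
The state is a dict: "clock": time; "joints": joint angles; "joint_velocities": joint speeds; "tau": joint torques, N m; "ee_pos": TCP position; "ee_rot": TCP orientation; "wrist_force": force on the tool from outside, world axes, zero at the start; "wrist_torque": the same for the moment, N m; "grip_width": finger opening in m; "grip_force": force on a finger pad.
Only numpy, scipy, OpenCV 4.12 (cv2) and the standard library are available. Lean on these libraries where they do the work, as an engineer would, in place of code of your own. Each camera call takes 0.05 s, during which the arm holds its last target. There are 200 camera calls.

### The job

Three big blue screw caps from the large bottles are lying about on the bench. Sweep all three along the bench with the fingers, in through the open side of the low steel tray, until each lies flat and wholly inside it; push them only, do not pick any up or tip one over. Leave the jar, the vial and everything else on the bench where they stand.

Things in the scene. Friction and masses are not known exactly. Their poses are not given: they have to be found in the camera images.
- tray: low three-sided stainless steel tray fixed to the bench, open at the top and on one side. Origin: middle of the open side, at bench height. Its +x axis points level into the tray, y lies along the open side, z is up. Inside it is 220 mm wide (y from -110 to 110 mm) and 130 mm deep (x from 0 to 130 mm); the two side walls and the back wall are 4 mm thick and 30 mm high. Its floor is a thin sheet flush with the bench, with no step at the open side
- cap1: first blue plastic screw cap off a large bottle, loose, lying flat with its closed side up: a solid low disc 56 mm across its ribs and 24 mm high, about 30 g. Origin: centre of its underside, on the bench. It slides when pushed at its side.
- cap2: second blue plastic screw cap off a large bottle, loose, lying flat with its closed side up: a solid low disc 56 mm across its ribs and 24 mm high, about 30 g. Origin: centre of its underside, on the bench. It slides when pushed at its side.
- cap3: third blue plastic screw cap off a large bottle, loose, lying flat with its closed side up: a solid low disc 56 mm across its ribs and 24 mm high, about 30 g. Origin: centre of its underside, on the bench. It slides when pushed at its side.
- jar: round clear glass jar, 48 mm across and 56 mm high, standing among the caps with a blue lid on that looks like a cap from above; a bystander, loose, to be left where it stands. Origin: centre of its underside
- vial: round amber glass vial with a blue screw cap, 38 mm across and 65 mm high, standing among the caps; a bystander, loose, to be left where it stands. Origin: centre of its underside
- beaker: glass beaker, 76 mm across and 95 mm high; a bystander, loose, to be left where it stands. Origin: centre of its underside
- bottle: tall clear glass bottle with a blue cap, 86 mm across and 180 mm high; a bystander, loose, to be left where it stands. Origin: centre of its underside
- tipbox: box of pipette tips with a red perforated top, 85 mm (its x) by 120 mm (its y), 67 mm high; a bystander, loose, to be left where it stands. Origin: centre of its underside
- rack: orange tube rack with capped tubes, 80 mm (its x) by 185 mm (its y), 107 mm high; a bystander, loose, to be left where it stands. Origin: centre of its underside
- stainbox: grey plastic box with a lid, 83 mm (its x) by 103 mm (its y), 84 mm high; a bystander, loose, to be left where it stands. Origin: centre of its underside
Mind the look-alikes: they are no part of the job. Leave any black look-alike of the cap2 alone.

How it is judged (in metres and radians):
At the end, for the whole second after the job is handed in: All three caps lie flat and at rest on the tray's floor, between its walls, each wholly inside the open side (centre at least 24 mm in: up to 4 mm of overhang is forgiven), and every bystander is within 20 mm of where it stood (x of cap1 in the frame of tray between 0.024 and 0.13 m and y of cap1 in the frame of tray between -0.11 and 0.11 m and height (world z) of each of cap1, cap2, cap3 below 0.006 m and angle between each of cap1, cap2, cap3's own z axis and vertical below 0.15 rad and linear speed of each of cap1, cap2, cap3 below 0.02 m/s and x of cap2 in the frame of tray between 0.024 and 0.13 m and y of cap2 in the frame of tray between -0.11 and 0.11 m and x of cap3 in the frame of tray between 0.024 and 0.13 m and y of cap3 in the frame of tray between -0.11 and 0.11 m and distance of each of jar, vial, beaker, bottle, tipbox, rack, stainbox from where it was at the start of the episode below 0.02 m); the robot touches nothing.
It fails at once if a cap is lifted off the bench (its underside's centre more than 15 mm up) (height (world z) of any of cap1, cap2, cap3 above 0.015 m).
It fails at once if a cap is tipped over (more than 45 degrees) (angle between any of cap1, cap2, cap3's own z axis and vertical above 0.785 rad).
It fails at once if a bystander is pushed more than 20 mm from its place or tipped beyond 0.5 rad (distance of any of jar, vial, beaker, bottle, tipbox, rack, stainbox from where it was at the start of the episode above 0.02 m or angle between any of jar, vial, beaker, bottle, tipbox, rack, stainbox's own z axis and vertical above 0.5 rad).
It also fails if it takes over 69 s, if anything falls off the work surface, if the arm or the gripper's body presses on something with over 40 N, if the wrist force passes 120 N, or if a joint passes its speed limit or range.

## Working session

There is one attempt and no reset: what is moved stays moved. The work goes in short steps, Python scripts to look and compute and a tool call to move; the robot and the scene stay as the last step left them, time stands still between calls to the robot, and variables do not carry over. Pictures are saved under pics/ and viewed, at most 10 in all, crops included, and the job is handed in when it is done.

Besides the shell and the picture viewer there is one more tool, called after "Request:" as name(argument=value, ...) on one line, values as JSON. play_rows: Moves the arm, as the interface text tells. Its arguments: {"type":"object","properties":{"increments":{"type":"array"}},"required":["increments"]}

```bash
mkdir -p pics; ls; python3 - <<'E'
from workcell import manip
import cv2,numpy as np
s=manip.state();print(s['clock'],s['ee_pos'],s['ee_rot'],s['grip_width'])
ims=[]
for n in("scene","side"):
    d=manip.snapshot(n);cv2.imwrite(f'pics/{n}0.png',d['color'][:,:,::-1])
    np.savez(f'{n}0.npz',**d)
    print(n,d['fovy'],d['cx'],d['cy'],np.round(d['cam_to_world'],3).tolist())
E
```

```text
pics
0.0 [0.17318136 0.52125038 0.2302135 ] [-1.79864657e+02  3.58776350e-03  1.61623212e+02] 0.08547042498173721
scene 56.60540138165238 318.88463336733463 242.49780792400404 [[0.584, 0.65, -0.486, 1.105], [0.811, -0.47, 0.348, -0.343], [-0.002, -0.598, -0.802, 0.89], [0.0, 0.0, 0.0, 1.0]]
side 55.02463298895893 322.2922359955919 234.56822934650148 [[-0.804, -0.334, 0.492, 0.005], [-0.595, 0.432, -0.678, 0.813], [0.014, -0.838, -0.546, 0.683], [0.0, 0.0, 0.0, 1.0]]
```

View pics/scene0.png

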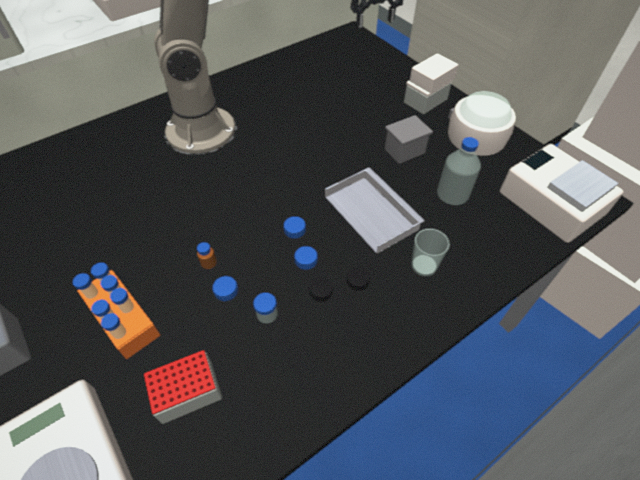

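View pics/side0.png

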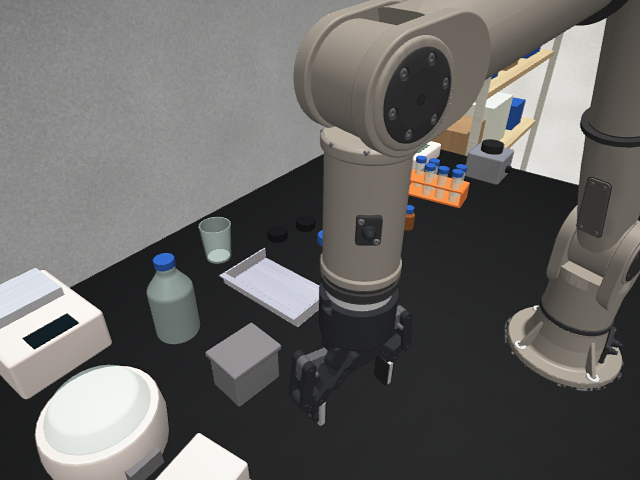

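The scene image shows three low blue discs, at about (294,227), (306,258) and (225,288). Possible look-alikes are the jar lid (265,303), vial cap (206,248), black caps (320,292) and (357,281), the rack tubes around (100,290), and the bottle cap (470,145). The low blue discs that show no body underneath are the caps. I'll measure them and check with one close crop.

```bash
cat > h.py <<'E'
import numpy as np,cv2
def ray(d,u,v,z):
    f=240/np.tan(np.radians(float(d['fovy']))/2);T=d['cam_to_world']
    r=T[:3,:3]@np.array([(u-d['cx'])/f,(v-d['cy'])/f,1]);o=T[:3,3]
    return (o+r*(z-o[2])/r[2])[:2]
def proj(d,p):
    f=240/np.tan(np.radians(float(d['fovy']))/2);T=d['cam_to_world']
    c=T[:3,:3].T@(np.array(p)-T[:3,3]);return np.array([d['cx']+f*c[0]/c[2],d['cy']+f*c[1]/c[2]])
def blue(d):
    h=cv2.cvtColor(d['color'],cv2.COLOR_RGB2HSV);return cv2.inRange(h,(105,130,60),(125,255,255))
def blobs(d,m,z,amin=60,amax=900):
    n,l,st,c=cv2.connectedComponentsWithStats(m)
    for i in range(1,n):
        if amin<st[i,4]<amax: print(np.round(c[i]),st[i,:].tolist(),np.round(ray(d,*c[i],z),3))
E
python3 - <<'E'
from h import *
d=dict(np.load('scene0.npz'))
h=cv2.cvtColor(d['color'],cv2.COLOR_RGB2HSV)
m=blue(d)
# top faces: brighter blue
for u,v in((294,224),(294,234),(306,254),(306,266)):print(h[v,u])
for z in(.012,.056,.065):print(z);blobs(d,m,z)
b=cv2.inRange(h,(0,0,0),(180,255,255))
for n,(u,v) in dict(L=(326,188),T=(369,170),R=(422,219),B=(378,249)).items(): print(n,[np.round(ray(d,u,v,z),3) for z in(0,.03)])
c=d['color'][150:350,180:450];cv2.imwrite('pics/crop.png',cv2.resize(c,None,fx=2.9,fy=2.9,interpolation=cv2.INTER_CUBIC)[:,:,::-1])
E
```

```text
[109 184 198]
[108 181 110]
[109 183 201]
[109 181 113]
0.012
[392.  37.] [377, 19, 32, 36, 555] [-0.046  0.822]
[470. 144.] [462, 137, 16, 14, 171] [0.539 0.608]
[294. 227.] [283, 216, 23, 23, 417] [0.496 0.017]
[203. 248.] [196, 242, 14, 13, 140] [ 0.42 -0.2 ]
[306. 257.] [294, 246, 24, 24, 461] [ 0.589 -0.014]
[108. 282.] [90, 262, 37, 42, 613] [ 0.38  -0.422]
[ 81. 280.] [72, 273, 19, 16, 239] [ 0.339 -0.472]
[225. 288.] [212, 275, 26, 26, 517] [ 0.551 -0.212]
[264. 303.] [253, 292, 24, 23, 422] [ 0.638 -0.159]
[105. 315.] [92, 300, 27, 30, 428] [ 0.459 -0.458]
[553. 406.] [475, 323, 165, 157, 313] [1.156 0.174]
0.056
[392.  37.] [377, 19, 32, 36, 555] [0.011 0.764]
[470. 144.] [462, 137, 16, 14, 171] [0.567 0.561]
[294. 227.] [283, 216, 23, 23, 417] [ 0.526 -0.001]
[203. 248.] [196, 242, 14, 13, 140] [ 0.454 -0.208]
[306. 257.] [294, 246, 24, 24, 461] [ 0.615 -0.03 ]
[108. 282.] [90, 262, 37, 42, 613] [ 0.416 -0.419]
[ 81. 280.] [72, 273, 19, 16, 239] [ 0.378 -0.466]
[225. 288.] [212, 275, 26, 26, 517] [ 0.579 -0.219]
[264. 303.] [253, 292, 24, 23, 422] [ 0.661 -0.168]
[105. 315
[... 159 characters left out ...]
] [462, 137, 16, 14, 171] [0.573 0.551]
[294. 227.] [283, 216, 23, 23, 417] [ 0.532 -0.005]
[203. 248.] [196, 242, 14, 13, 140] [ 0.461 -0.209]
[306. 257.] [294, 246, 24, 24, 461] [ 0.62  -0.034]
[108. 282.] [90, 262, 37, 42, 613] [ 0.423 -0.418]
[ 81. 280.] [72, 273, 19, 16, 239] [ 0.386 -0.464]
[225. 288.] [212, 275, 26, 26, 517] [ 0.585 -0.22 ]
[264. 303.] [253, 292, 24, 23, 422] [ 0.666 -0.17 ]
[105. 315.] [92, 300, 27, 30, 428] [ 0.498 -0.451]
[553. 406.] [475, 323, 165, 157, 313] [1.152 0.143]
L [array([0.426, 0.168]), array([0.448, 0.15 ])]
T [array([0.441, 0.308]), array([0.463, 0.286])]
R [array([0.66 , 0.304]), array([0.675, 0.282])]
B [array([0.667, 0.149]), array([0.682, 0.133])]
```

View pics/crop.png

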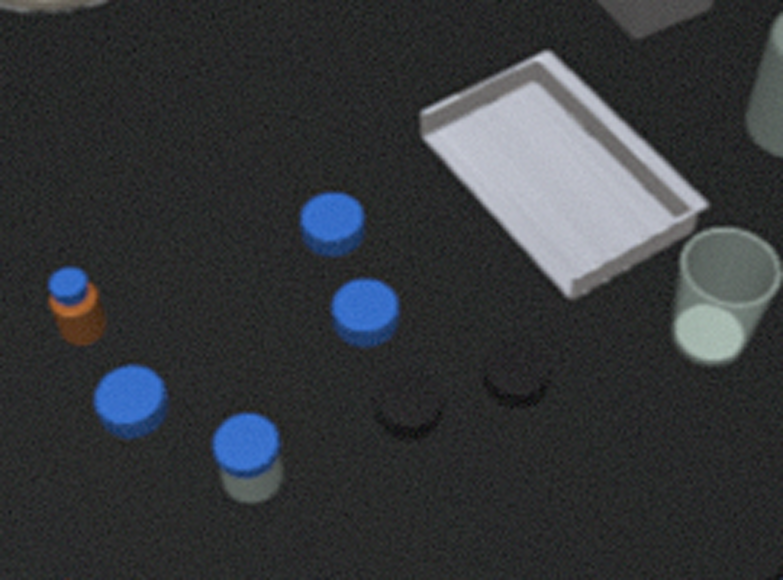

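The crop confirms it: the caps are at crop (332,223), (365,311) and (131,400), flat discs with no body underneath. The jar (247,445) and vial (70,285) both have one, and two black caps sit at (408,405) and (516,375). The tray's open edge runs from (421,132) to (572,298) and faces the caps.

```bash
python3 - <<'E'
from h import *
d=dict(np.load('scene0.npz'))
h=cv2.cvtColor(d['color'],cv2.COLOR_RGB2HSV)
top=cv2.inRange(h,(105,130,160),(125,255,255))
n,l,st,c=cv2.connectedComponentsWithStats(top)
for i in range(1,n):
    if 60<st[i,4]<700 and 180<c[i][0]<330:
        ct=max(cv2.findContours((l==i).astype('uint8'),0,1)[0],key=len)
        e=np.array([ray(d,*p[0],.024) for p in ct]);(x,y),r=cv2.minEnclosingCircle((e*1000).astype('float32'))
        print(np.round(c[i]),{z:np.round(ray(d,*c[i],z),3) for z in(.024,.056,.065)},'r',round(r,1))
P=lambda u,v,z:np.round(ray(d,180+u/2.9,150+v/2.9,z),3)
print('L',P(421,132,0),P(421,112,.03),'B',P(572,298,0),P(572,280,.03),'T',P(548,50,.03),'R',P(708,205,.03),'inner back-left floor',P(541,80,0))
print('black tops',P(408,392,.024),P(516,364,.024),'beaker',P(708,335,0))
print('bottle',ray(d,455,190,0),'stain',ray(d,408,145,.04))
E
```

```text
[294. 224.] {0.024: array([0.498, 0.015]), 0.056: array([0.52 , 0.002]), 0.065: array([ 0.526, -0.002])} r 25.8
[203. 247.] {0.024: array([ 0.427, -0.202]), 0.056: array([ 0.452, -0.207]), 0.065: array([ 0.459, -0.209])} r 14.2
[305. 255.] {0.024: array([ 0.591, -0.015]), 0.056: array([ 0.61 , -0.027]), 0.065: array([ 0.615, -0.031])} r 25.7
[224. 286.] {0.024: array([ 0.553, -0.213]), 0.056: array([ 0.574, -0.218]), 0.065: array([ 0.579, -0.219])} r 25.7
[264. 302.] {0.024: array([ 0.642, -0.161]), 0.056: array([ 0.659, -0.168]), 0.065: array([ 0.664, -0.17 ])} r 24.0
L [0.447 0.149] [0.449 0.147] B [0.674 0.14 ] [0.675 0.136] T [0.455 0.293] R [0.682 0.283] inner back-left floor [0.46  0.283]
black tops [ 0.68  -0.035] [0.709 0.05 ] beaker [0.769 0.207]
bottle [0.63791856 0.44828109] stain [0.45756562 0.43261402]
```

Request:
play_rows(increments=[0,0,0,0,0,-10,0.45,0,0,0,0,0,-10,0.45,0,0,0,0,0,-10,0.45,0,0,0,0,0,-10,0.45,0,0,0,0,0,-10,0.45,0,0,0,0,0,-10,0.45,0,0,0,0,0,-10,0.45])

```text
clock: 0.98
ee_pos: [0.1732, 0.5216, 0.2307]
ee_rot: [-180.0, 0.1, 91.3]
wrist_force: [0.3, 0.2, 0.2]
grip_width: 0.0381
grip_force: 0.0
```

Request:
play_rows(increments=[2.7,-4.6,0,0,0,0,0.45,2.7,-4.6,0,0,0,0,0.45,2.7,-4.6,0,0,0,0,0.45,2.7,-4.6,0,0,0,0,0.45,2.7,-4.6,0,0,0,0,0.45,2.7,-4.6,0,0,0,0,0.45,2.7,-4.6,0,0,0,0,0.45,2.7,-4.6,0,0,0,0,0.45,2.7,-4.6,0,0,0,0,0.45,2.7,-4.6,0,0,0,0,0.45,2.7,-4.6,0,0,0,0,0.45,2.7,-4.9,0,0,0,0,0.45])

```text
clock: 2.48
ee_pos: [0.4979, -0.0338, 0.231]
ee_rot: [-180.0, -0.0, 91.7]
wrist_force: [0.1, 0.8, 0.2]
grip_width: 0.0386
grip_force: 0.0
```

Request:
play_rows(increments=[0,0,-4,0,0,0,0.45,0,0,-4,0,0,0,0.45,0,0,-4,0,0,0,0.45,0,0,-2,0,0,0,0.45,0,0,0,0,0,0,0.45])

```text
clock: 3.1
ee_pos: [0.4954, -0.0328, 0.0895]
ee_rot: [-179.7, 0.0, 91.6]
wrist_force: [-0.9, 0.3, 1.5]
grip_width: 0.0382
grip_force: 0.0
```

```bash
python3 - <<'E'
from h import *
from workcell import manip
s=manip.state();print(s['ee_pos'],s['ee_rot'],s['grip_width'])
d=manip.snapshot('scene');np.savez('s1.npz',**d);w=manip.snapshot('side')
cv2.imwrite('pics/a1.png',np.hstack([cv2.resize(d['color'][120:360,180:460],None,fx=1.7,fy=1.7),cv2.resize(w['color'][100:400,160:480],(320,408))])[:,:,::-1])
E
```

```text
[ 0.49538961 -0.03279557  0.08948057] [-1.79713231e+02  9.55626362e-03  9.16161597e+01] 0.03820916755058349
```

View pics/a1.png

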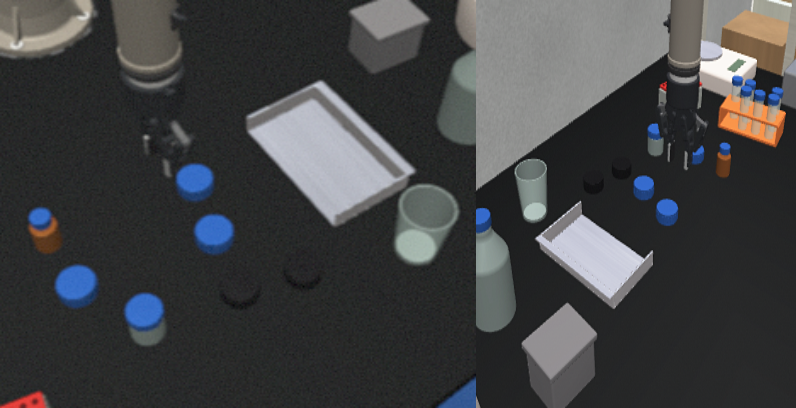

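The gripper hovers behind the first cap (195,181 in the picture), with the other caps and bystanders untouched. I'll cross-check the caps in the side view while the arm goes down.

Request:
play_rows(increments=[0,0,-3,0,0,0,0.45,0.1,0,-3,0,0,0,0.45,0.1,0,-1.8,0,0,0,0.45,0,0,-0.5,0,0,0,0.45,0,0,0,0,0,0,0.45])

```text
clock: 3.82
ee_pos: [0.5001, -0.0332, 0.0089]
ee_rot: [179.9, 0.0, 91.6]
wrist_force: [0.6, 0.4, 0.8]
grip_width: 0.038
grip_force: 0.0
```

```bash
cat >> h.py <<'E'
def caps(d,z=.024):
    h=cv2.cvtColor(d['color'],cv2.COLOR_RGB2HSV)
    n,l,st,c=cv2.connectedComponentsWithStats(cv2.inRange(h,(105,130,150),(125,255,255)))
    for i in range(1,n):
        p=ray(d,*c[i],z)
        if st[i,4]>40 and .35<p[0]<.75 and -.3<p[1]<.35: print(np.round(c[i]),st[i,4],np.round(p,3))
E
python3 - <<'E'
from h import *
from workcell import manip
s=manip.state();print(s['ee_pos'],s['ee_rot'],s['wrist_force'])
for n in('scene','side'):
    print(n);caps(manip.snapshot(n))
E
```

```text
[ 0.5000799  -0.03318226  0.00891994] [1.79931775e+02 8.59292277e-03 9.16240987e+01] [0.62501157 0.36362387 0.79388027]
scene
[298. 223.] 141 [0.499 0.025]
[203. 247.] 92 [ 0.427 -0.202]
[305. 255.] 306 [ 0.591 -0.015]
[224. 286.] 356 [ 0.553 -0.213]
[264. 302.] 335 [ 0.642 -0.161]
side
[340. 194.] 96 [ 0.69  -0.218]
[382. 209.] 73 [ 0.543 -0.219]
[409. 207.] 41 [ 0.488 -0.278]
[328. 234.] 170 [ 0.589 -0.016]
[351. 252.] 201 [0.496 0.014]
```

Request:
play_rows(increments=[0,0.5,-0.3,0,0,0,0.45,0,1,0,0,0,0,0.45,0,1.5,0,0,0,0,0.45,0.1,2,0,0,0,0,0.45,0.1,2,0,0,0,0,0.45,0.1,2,0,0,0,0,0.45,0.1,2,0,0,0,0,0.45,0.1,2,0,0,0,0,0.45,0.1,2,0,0,0,0,0.45,0.1,2,0,0,0,0,0.45,0.1,2,0,0,0,0,0.45,0,1,0,0,0,0,0.45])

```text
clock: 5.42
ee_pos: [0.5073, 0.1691, 0.0052]
ee_rot: [180.0, -0.0, 91.8]
wrist_force: [0.9, -1.2, 0.1]
grip_width: 0.0384
grip_force: 0.3
```

```bash
python3 - <<'E'
from h import *
from workcell import manip
s=manip.state();print(s['ee_pos'],s['ee_rot'],s['wrist_force'])
for n in('scene','side'):
    d=manip.snapshot(n);print(n);caps(d)
cv2.imwrite('pics/a2.png',cv2.resize(d['color'][100:400,160:480],None,fx=1.8,fy=1.8)[:,:,::-1])
E
```

```text
[0.5072919  0.16911006 0.00523711] [ 1.79997230e+02 -2.64740924e-02  9.17576286e+01] [ 0.94666932 -1.17960687  0.13612082]
scene
[203. 247.] 91 [ 0.427 -0.202]
[305. 255.] 308 [ 0.591 -0.015]
[224. 286.] 358 [ 0.553 -0.213]
[264. 302.] 332 [ 0.642 -0.161]
side
[340. 194.] 96 [ 0.69  -0.218]
[379. 209.] 128 [ 0.551 -0.214]
[409. 207.] 41 [ 0.488 -0.278]
[331. 234.] 97 [ 0.582 -0.022]
[301. 289.] 275 [0.506 0.199]
```

View pics/a2.png

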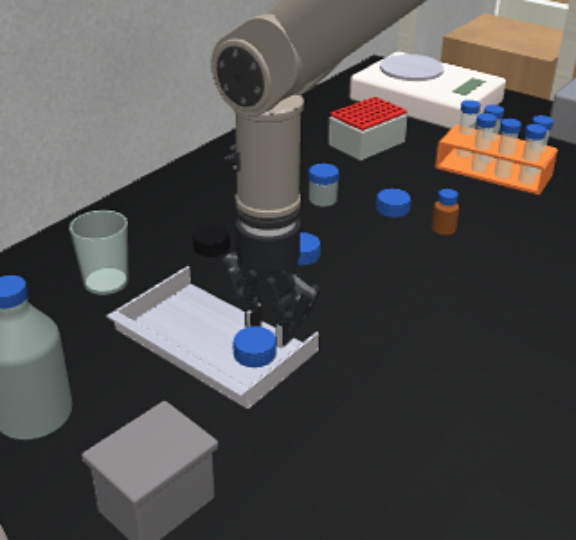

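The cap is nested between the fingers in the tray mouth, at (254,343) in the picture, and nothing else has moved. I'll push it deeper, retreat, and go behind cap 2.

Request:
play_rows(increments=[0,1.3,0,0,0,0,0.45,0,1.3,0,0,0,0,0.45,0,0.9,0,0,0,0,0.45,0,0.4,0,0,0,0,0.45,0,-1,0,0,0,0,0.45,0,-3,0,0,0,0,0.45,0,-1,3,0,0,0,0.45,0,0,3.5,0,0,0,0.45,2,-5,2,0,0,0,0.45,2,-5,0,0,0,0,0.45,2,-5,0,0,0,0,0.45,2,-5,0,0,0,0,0.45])

```text
clock: 7.02
ee_pos: [0.5873, -0.0471, 0.0905]
ee_rot: [180.0, 0.0, 91.5]
wrist_force: [0.9, 1.1, 0.5]
grip_width: 0.0388
grip_force: 0.0
```

```bash
python3 - <<'E'
from h import *
from workcell import manip
s=manip.state();print(s['ee_pos'],s['ee_rot'],s['wrist_force'])
for n in('scene','side'):
    d=manip.snapshot(n);print(n);caps(d)
E
```

```text
[ 0.58731847 -0.04710483  0.0904903 ] [1.79993940e+02 1.50581649e-02 9.15262875e+01] [0.86995729 1.05409459 0.46580651]
scene
[365. 189.] 209 [0.508 0.236]
[203. 247.] 92 [ 0.427 -0.202]
[306. 256.] 286 [ 0.593 -0.015]
[224. 286.] 359 [ 0.553 -0.213]
[264. 302.] 334 [ 0.642 -0.161]
side
[339. 194.] 60 [ 0.693 -0.217]
[379. 209.] 128 [ 0.551 -0.214]
[409. 207.] 41 [ 0.488 -0.278]
[328. 234.] 169 [ 0.589 -0.016]
[290. 297.] 297 [0.506 0.236]
```

Request:
play_rows(increments=[0.2,-1.7,0,0,0,0,0.45,0,0,-3,0,0,0,0.45,0,0,-3,0,0,0,0.45,0,0,-2,0,0,0,0.45,0,0,-0.5,0,0,0,0.45,0,0,0,0,0,0,0.45,0,0.8,0,0,0,0,0.45])

```text
clock: 8.0
ee_pos: [0.5904, -0.0541, 0.0066]
ee_rot: [179.9, 0.1, 91.5]
wrist_force: [-0.9, 0.1, -0.5]
grip_width: 0.0383
grip_force: 0.0
```

Request:
play_rows(increments=[0,1,0,0,0,0,0.45,0,1.5,0,0,0,0,0.45,0.3,2,0,0,0,0,0.45,0.4,2,0,0,0,0,0.45,0.4,2,0,0,0,0,0.45,0.4,2,0,0,0,0,0.45,0.4,2,0,0,0,0,0.45,0.4,2,0,0,0,0,0.45,0.4,2,0,0,0,0,0.45,0.4,2,0,0,0,0,0.45,0.4,2,0,0,0,0,0.45,0.2,1,0,0,0,0,0.45])

```text
clock: 9.5
ee_pos: [0.6265, 0.1644, 0.0051]
ee_rot: [-180.0, -0.0, 91.8]
wrist_force: [0.1, -0.6, 0.8]
grip_width: 0.0385
grip_force: 0.7
```

```bash
python3 - <<'E'
from h import *
from workcell import manip
s=manip.state();print(s['ee_pos'],s['ee_rot'],s['wrist_force'])
for n in('scene','side'):
    d=manip.snapshot(n);print(n);caps(d)
E
```

```text
[0.62647359 0.16444459 0.00512818] [-1.79995435e+02 -4.89826513e-02  9.17503638e+01] [ 0.12904396 -0.62574663  0.75064139]
scene
[360. 187.] 51 [0.494 0.228]
[203. 247.] 92 [ 0.427 -0.202]
[224. 286.] 358 [ 0.554 -0.213]
[264. 302.] 334 [ 0.642 -0.161]
side
[340. 194.] 96 [ 0.69  -0.218]
[379. 209.] 128 [ 0.551 -0.214]
[409. 207.] 41 [ 0.488 -0.278]
[263. 268.] 235 [0.625 0.194]
[290. 297.] 297 [0.506 0.236]
```

Request:
play_rows(increments=[0,1.4,0,0,0,0,0.45,0,1.3,0,0,0,0,0.45,0,0.9,0,0,0,0,0.45,0,0.4,0,0,0,0,0.45,0,-1,0,0,0,0,0.45,0,-3,0,0,0,0,0.45,0,-1,3,0,0,0,0.45,0,0,4,0,0,0,0.45,-1,-5,3,0,0,0,0.45,-1,-5,1,0,0,0,0.45,-1,-5,0,0,0,0,0.45,-1,-5,0,0,0,0,0.45])

```text
clock: 11.1
ee_pos: [0.5855, -0.0515, 0.1158]
ee_rot: [180.0, 0.0, 91.5]
wrist_force: [0.9, -0.5, -0.0]
grip_width: 0.0385
grip_force: 0.0
```

Request:
play_rows(increments=[-1,-5,0,0,0,0,0.45,-1,-5,0,0,0,0,0.45,-1,-5,0,0,0,0,0.45,-0.4,-4,0,0,0,0,0.45,0,-3.3,0,0,0,0,0.45,0,0,0,0,0,0,0.45])

```text
clock: 11.85
ee_pos: [0.5494, -0.2772, 0.1158]
ee_rot: [-179.9, 0.2, 91.1]
wrist_force: [-0.5, 0.1, -0.8]
grip_width: 0.0384
grip_force: 0.0
```

```bash
python3 - <<'E'
from h import *
from workcell import manip
s=manip.state();print(s['ee_pos'],s['ee_rot'],s['wrist_force'])
for n in('scene','side'):
    d=manip.snapshot(n);print(n);caps(d)
    if n=='scene':
        cv2.imwrite('pics/a3.png',cv2.resize(d['color'][120:440,60:480],None,fx=1.8,fy=1.8)[:,:,::-1])
        print(ray(d,207,352,.067))
E
```

```text
[ 0.54942474 -0.27721496  0.11581845] [-179.947821      0.2256768    91.11781791] [-0.54501166  0.11498745 -0.76159023]
scene
[365. 189.] 208 [0.508 0.236]
[394. 217.] 250 [0.627 0.233]
[203. 247.] 92 [ 0.427 -0.202]
[224. 286.] 360 [ 0.553 -0.213]
[264. 302.] 332 [ 0.642 -0.161]
[ 0.69420084 -0.31831448]
side
[340. 194.] 96 [ 0.69  -0.218]
[379. 209.] 128 [ 0.551 -0.214]
[409. 207.] 41 [ 0.488 -0.278]
[252. 276.] 247 [0.625 0.232]
[290. 297.] 297 [0.506 0.236]
```

View pics/a3.png

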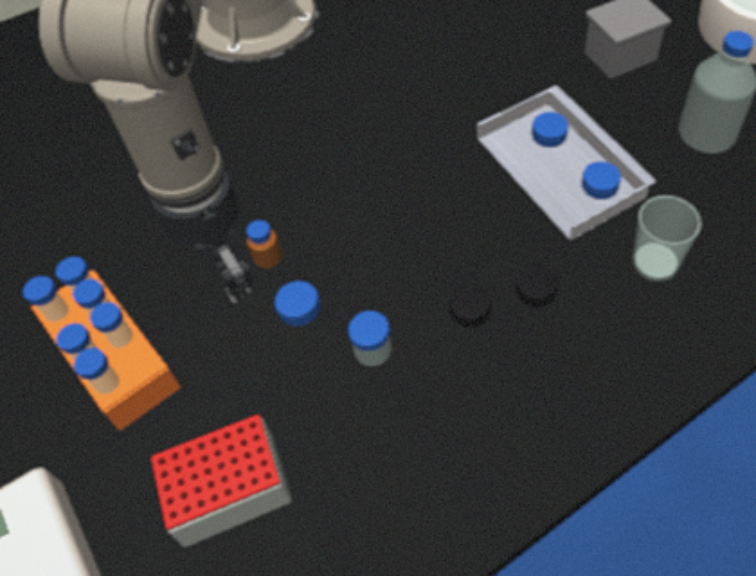

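Two caps sit in the tray, at (549,128) and (601,180) in the picture. The gripper is behind the third at (297,303), with the vial, jar and tip box clear of it.

Request:
play_rows(increments=[0.2,0,-3,0,0,0,0.45,0,0,-3,0,0,0,0.45,0,0,-3,0,0,0,0.45,0,0,-1.5,0,0,0,0.45,0,0,-0.5,0,0,0,0.45,0,0,0,0,0,0,0.45,0,1,0,0,0,0,0.45])

```text
clock: 12.82
ee_pos: [0.555, -0.2625, 0.0068]
ee_rot: [179.9, 0.1, 91.5]
wrist_force: [0.5, 0.4, 0.1]
grip_width: 0.0387
grip_force: 0.0
```

Request:
play_rows(increments=[0,1,0,0,0,0,0.45,0,1.5,0,0,0,0,0.45,0,1.5,0,0,0,0,0.45,0,2,0,0,0,0,0.45,0,2,0,0,0,0,0.45,0,2,0,0,0,0,0.45,0,2,0,0,0,0,0.45,0,2,0,0,0,0,0.45,0,2,0,0,0,0,0.45,0,1.5,0,0,0,0,0.45,0,0.5,0,0,0,0,0.45])

```text
clock: 14.2
ee_pos: [0.5545, -0.0793, 0.0053]
ee_rot: [180.0, -0.0, 91.7]
wrist_force: [-0.0, -0.4, 0.6]
grip_width: 0.0385
grip_force: 0.3
```

```bash
python3 - <<'E'
from h import *
from workcell import manip
s=manip.state();print(s['ee_pos'],s['ee_rot'],s['wrist_force'])
for n in('scene','side'):
    d=manip.snapshot(n);print(n);caps(d)
E
```

```text
[ 0.55447345 -0.07927951  0.00527014] [ 1.79998890e+02 -3.14157971e-02  9.17474768e+01] [-0.03101086 -0.41667815  0.57874555]
scene
[365. 189.] 208 [0.508 0.236]
[394. 217.] 247 [0.627 0.233]
[203. 247.] 92 [ 0.427 -0.202]
[291. 248.] 63 [ 0.554 -0.032]
[264. 302.] 334 [ 0.642 -0.161]
side
[409. 207.] 41 [ 0.488 -0.278]
[346. 233.] 165 [ 0.553 -0.05 ]
[252. 276.] 247 [0.625 0.232]
[290. 297.] 297 [0.506 0.236]
```

Request:
play_rows(increments=[0,1.5,0,0,0,0,0.45,0.1,2.2,0,0,0,0,0.45,0.2,2.2,0,0,0,0,0.45,0.2,2.2,0,0,0,0,0.45,0.2,2.2,0,0,0,0,0.45,0.2,2.2,0,0,0,0,0.45,0.2,2.2,0,0,0,0,0.45,0.1,2.2,0,0,0,0,0.45,0,2.2,0,0,0,0,0.45,0,2.2,0,0,0,0,0.45,0,1.8,0,0,0,0,0.45,0,0.8,0,0,0,0,0.45])

```text
clock: 15.8
ee_pos: [0.5662, 0.1595, 0.0052]
ee_rot: [-180.0, -0.0, 91.7]
wrist_force: [0.3, -0.4, 0.6]
grip_width: 0.0387
grip_force: 0.4
```

```bash
python3 - <<'E'
from h import *
from workcell import manip
s=manip.state();print(s['ee_pos'],s['wrist_force'])
for n in('scene','side'):
    d=manip.snapshot(n);print(n);caps(d)
E
```

```text
[0.56617749 0.15951384 0.00518594] [ 0.27867755 -0.37423509  0.56811002]
scene
[394. 217.] 247 [0.626 0.233]
[203. 247.] 91 [ 0.427 -0.202]
[264. 302.] 333 [ 0.642 -0.161]
side
[340. 194.] 96 [ 0.69  -0.218]
[409. 207.] 41 [ 0.488 -0.278]
[252. 276.] 246 [0.625 0.232]
[284. 276.] 248 [0.565 0.189]
[290. 297.] 299 [0.506 0.236]
```

Cap 3 is at y = 0.189, about 46 mm in. I'll push it 15 mm more, then retreat and lift.

Request:
play_rows(increments=[0,0.9,0,0,0,0,0.45,0,0.6,0,0,0,0,0.45,0,-1,0,0,0,0,0.45,0,-3,0,0,0,0,0.45,0,-3,2,0,0,0,0.45,0,-4,4,0,0,0,0.45,0,-4,4,0,0,0,0.45,-2,-4,4,0,0,0,0.45,-3,-4,0,0,0,0,0.45,-3,-3,0,0,0,0,0.45,0,0,0,0,0,0,0.45,0,0,0,0,0,0,0.45])

```text
clock: 17.4
ee_pos: [0.4867, -0.0878, 0.1463]
ee_rot: [179.9, -0.1, 91.5]
wrist_force: [-0.0, 0.5, -0.1]
grip_width: 0.0386
grip_force: 0.0
```

```bash
python3 - <<'E'
from h import *
from workcell import manip
s=manip.state();print(s['ee_pos'],s['wrist_force'])
for n in('scene','side'):
    d=manip.snapshot(n);print(n);caps(d)
    if n=='scene':cv2.imwrite('pics/a4.png',cv2.resize(d['color'][100:440,60:480],None,fx=1.7,fy=1.7)[:,:,::-1])
E
```

```text
[ 0.48668005 -0.08778458  0.14634715] [-0.03103319  0.50621244 -0.13520229]
scene
[365. 189.] 209 [0.508 0.236]
[370. 208.] 236 [0.567 0.203]
[394. 217.] 250 [0.627 0.233]
[203. 247.] 92 [ 0.427 -0.202]
[264. 302.] 333 [ 0.642 -0.161]
side
[340. 194.] 96 [ 0.69  -0.218]
[409. 207.] 41 [ 0.488 -0.278]
[252. 276.] 247 [0.625 0.232]
[280. 279.] 253 [0.565 0.203]
[290. 297.] 301 [0.506 0.236]
```

View pics/a4.png

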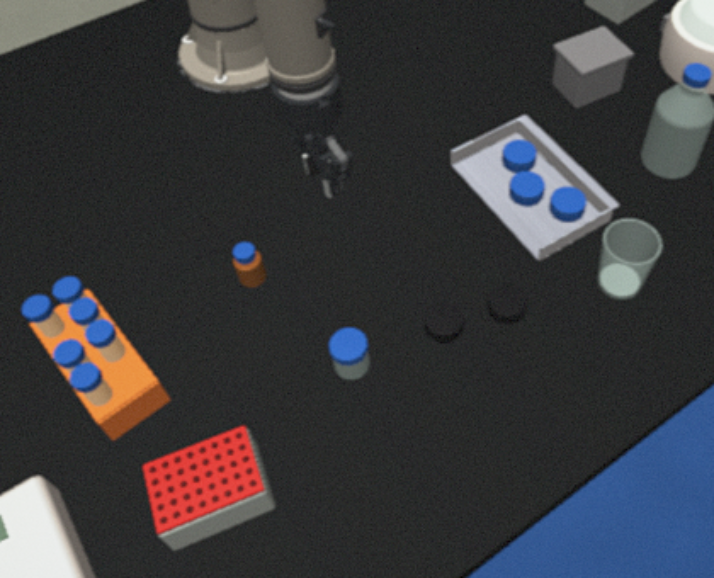

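The picture shows all three caps flat inside the tray, at (519,155), (526,188) and (568,203). The jar, vial and black caps have not moved, and the arm is clear, so I'm handing in.

```bash
python3 -c "
from workcell import manip
print(manip.job_done())"
```

```text
the job is handed in; nothing more can be done
None
```

All three blue caps were pushed flat into the tray, with centres about 60 to 93 mm inside the open side; in the last images the jar, vial and other things nearby had not moved, and the job is handed in at about 17.5 s, with no verdict returned.

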